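# Ready the chill block and hold the incubator cover open

## Robot

A 7-joint arm with a two-finger parallel gripper is mounted at the origin on the work surface. World frame = base frame: x ahead of the robot, y to its left, z up, the work surface at z = 0. Lengths are in m, angles in rad, forces in N, time in s.
With the tool pointing down it reaches from about 0.425 to 0.95 m from the base axis. Payload 16.7 kg.
Tool frame: the origin (TCP) lies on the front face of the gripper's body, between the roots of the fingers; the fingertips stand 97 mm ahead of it and the grasp point (between the pads) lies 78 mm ahead of it (env.finger_overhang is the distance from the TCP to the fingertips, in m); z points along the fingers, y is the line along which they close (so a half turn about z gives the same grasp; the last joint's range is limited). The gripper opens to 94 mm and grips with 3 to 60 N. Pads are 16 mm wide; open, the fingers measure 119 mm over their backs; the gripper's body (75 mm by 177 mm) begins 78 mm behind the grasp point.
Start: joints at [0.965, 0.426, 0.074, 1.606, -0.034, 1.111, -0.067], TCP at [0.298, -0.606, 0.303] pointing down, gripper open.
Joint ranges: [-2.85, 2.85], [-0.5, 2.14], [-1.23, 1.37], [0.21, 2.46], [-1.02, 4.16], [0.16, 2.05], [-2.73, 2.73]. Speed limits (rad/s): [1.89, 1.89, 2.39, 2.39, 3.01, 3.01, 3.01].

## Interface

Orientations are given as a unit quaternion [x, y, z, w].
In Python, from rig import status, cams, env, search_frame gives the robot as it stands. The module is installed in compiled form; this text tells all that it offers.
- The arm moves only by the tool play_rows, never from a script. Its argument "deltas" is a list that holds one entry, the list of rows, each a list of 7 numbers: the turn, a rotation vector about the world's x, y, z in degrees, then the shift along the world's x, y, z in cm, then the opening, from 0 (shut) to 1 (fully open). A call has 1 to 8 rows; each row is the pose to reach, as a shift and turn from the pose commanded when the call began; what a row does not reach only later rows make up. A row lasts 1/8 s, in which the tool goes at most 62.5 mm and 10.7 degrees, less where a joint would pass 70% of its speed; a pose out of reach is approached as far as the arm can. A call with a gripper value outside its range is refused whole. The fingers move at their own pace and stop on an object; "squeeze" is the grip in N (left out, the last holds). Time passes only in rows, so rows that repeat a pose let the fingers close. It gives the time, the measured TCP pose, the force, the opening and the grip force at its end, in the units of the state.
- status.state(): the state, without advancing time (a new reading comes with each control period).
- cams.snapshot(name): name is "scene" or "top" or "wrist"; returns (picture, depth): 384x512x3 uint8, red, green, blue; 384x512 float32, m along the optical axis (not along the pixel's ray), 0 where there is no reading.
- cams.camera_params(name): a dict with "fx", "fy", "cx", "cy" (pixels), "xyz" and "orientation" of the camera in the world. Camera axes: x right, y down, z forward; pixel columns grow to the right and rows downward; lengths in m; the calibration is good to about 2 mm. A picture is of the moment at which its call begins: read the wrist's pose just before it. camera_params takes no time and is no camera call; for the wrist camera it gives the pose at the moment of the call.
- env.hand_in(): hands the job in; it is judged then, once.
Trained networks look in the newest picture that a camera, given by its name, has taken for a name from the list of things; names that differ only in an ending like _2 or _b are one class to them, and where a whole thing is asked for, a point or a joint stands for the part that bears it (a point fixed in the world has none). Each returns a list of dicts, best first, with "score" (0 to 1); they miss things now and then, are a little off and sometimes report something else, mostly with a low value. They report only what shows in the picture. A call takes as long as a camera call. They do not tell look-alikes from the thing itself.
- search_frame(camera, label): "xyz" ([x, y, z] in m, in the coordinates of the camera as it stood for that picture, good to about 4 mm: the middle of the surface that is visible of it).
The state is a dict: "t": time; "q": joint angles; "dq": joint speeds; "joint_torque": joint torques, N m; "position": TCP position; "tool_rot": TCP orientation; "force": force on the tool from outside, world axes, zero at the start; "torque": the same for the moment, N m; "opening": finger opening in m; "grasp_force": force on a finger pad.
Only numpy, scipy, OpenCV 4.12 (cv2) and the standard library are available. Lean on these libraries where they do the work, as an engineer would, in place of code of your own. Each camera call takes 0.05 s, during which the arm holds its last target. There are 200 camera calls.

## Task

I am about to move the tubes from the covered warm station across to the chill block, so get the bench unit ready: first press the aluminium chill block, which stands proud in its open bay, fully home until it is flush with the deck. Then tug the clear cover upwards (it has a blue handle) to find out whether its hidden catch has hold; if it will not come, slide the orange release all the way to the left, and lift again. Swing the cover up to about 60 degrees and finish with the gripper still closed on it, holding it open there (it falls shut by itself), with the block still flush and the other things on and around the unit left standing where they are.

Things in the scene. Friction and masses are not known exactly. Their poses are not given: they have to be found in the camera images.
- unit: white twin-station dry block unit fixed on the bench, 270 (x) x 360 (y) x 90 mm tall, turned up to 16 degrees. Origin: centre of its underside; x points away from the robot, from its sloping front to its rear, y to its left, z up; the deck is 90 mm above the origin. Left half: open chill bay. Right half: warm station under a clear cover, orange release on the deck before it.
- block: grey aluminium chill block with eight tube holes, 80 (x) x 56 (y) x 46 mm tall, 0.42 kg, origin at the centre of its underside, axes as the unit's. It stands in the bay with 1.5 mm play all round, on a spring-clip seat that holds it 8 mm proud of the deck. A push of 5 to 8 N on top moves it down; it stays where pushed, and stops hard when its top is flush.
- block_top (a point): centre of the block's top face, solid metal between the two rows of holes: the place to press. It moves with the block.
- bay_mouth (a point): centre of the bay's mouth, at deck level (83 x 59 mm, black rim): where block_top is when the block is flush. Fixed to the unit.
- lid (a joint): opening angle of the cover (rad): 0 shut, 1.05 is 60 degrees, stop at 1.6. It hinges along its far edge; the near edge swings up and away from the robot. It weighs 0.32 to 0.52 kg and falls shut when let go. Its hidden hook may or may not have hold. If so, the cover lifts 0.02 to 0.03 rad (4 mm at the handle) and stops dead; if not, it lifts freely with 2 to 4 N at the handle.
- lid_handle (a point): middle of the blue handle bar on the clear cover (161 x 150 mm, grey rim, top 126 mm above the bench): round, 12 mm thick, 76 mm long along the unit's y between two posts, 34 mm above the cover, 22 mm back from its near edge, 160 mm above the bench when shut. Pinch it from above, fingers before and behind it; the bar can turn between the fingers as the cover swings. It moves with the cover.
- lid_pivot (a point): middle of the cover's hinge axis, which runs along the unit's y, 122 mm above the bench; with the cover shut, the handle is 143 mm nearer the robot (unit's -x) and 38 mm higher. Fixed to the unit.
- release (a joint): travel of the orange release (m): 0 at its start (far right), 0.014 fully to the left (unit's +y). It slides with about 3 N of friction and stays where it is left. Slid beyond about 0.010 it pushes the hidden hook clear of the cover.
- release_tab (a point): middle of the release's orange thumb tab, 12 mm above the deck: an upright block 12 (x) x 26 (y) mm, its top 23 mm above the deck, 41 mm nearer the robot than the cover's front. Pinch it from above across its 12 mm or push its right end. It moves with the release.
- dropper: amber glass dropper bottle, 34 mm across, 90 mm tall, standing on the unit's deck in its far left corner. Loose; origin at the centre of its underside, z up. Bystander.
- beaker: clear glass beaker, 72 mm across, 90 mm tall, on the bench left of the unit. Loose; origin at the centre of its underside, z up. Bystander.
- wash_bottle: green pump bottle, 68 mm across, 187 mm tall, on the bench left of the unit. Loose; origin at the centre of its underside, z up. Bystander.
- carton: white and magenta kit carton, 55 x 85 x 95 mm tall, on the bench right of the unit. Loose; origin at the centre of its underside, z up. Bystander.
- tube_rack: blue rack of capped tubes, 70 x 150 mm, 73 mm tall, on the bench right of the unit. Loose; origin at the centre of its underside, z up. Bystander.
- reagent_jar: white jar with blue cap, 44 mm across, 55 mm tall, on the bench in front of the unit. Loose; origin at the centre of its underside, z up. Bystander.
- pipette: white hand pipette about 245 mm long lying on the bench in front of the unit, at most 25 mm high. Loose; origin at the centre of its underside, z up. Bystander.
Mind the look-alikes: they are no part of the job. Of the things like the block, leave any that is green, turquoise or yellow; of the rest the smaller one is meant.

How it is judged:
On the way, in this order (a step that is already met when the one before it is completed fails the run):
1. the chill block is pressed home, flush with the deck, with the cover still shut (z of block_top in the frame of unit between 0.0875 and 0.0922 m and horizontal distance between block_top and bay_mouth below 0.006 m and angle between the z axis of block and the z axis of unit, either way round below 0.04 rad and value of joint lid below 0.01 rad), for 0.2 s.
2. the cover is tugged up off its rest while the release has not been slid (value of joint lid above 0.012 rad and value of joint release below 0.004 m), for 0.1 s.
At the end, for the whole second after the job is handed in: The block's top is within 2.5 mm of the deck and level, in its bay; the cover stands still between 46 and 74 degrees open and the fingers are still gripping it (over 10 N); nothing else carries it; the release is either untouched (under 4 mm) or fully slid (over 10 mm) (value of joint lid between 0.8 and 1.3 rad and contact force between the fingers and lid above 10 N and z of block_top in the frame of unit between 0.0875 and 0.0922 m and horizontal distance between block_top and bay_mouth below 0.006 m and angle between the z axis of block and the z axis of unit, either way round below 0.04 rad and velocity of joint lid between -0.05 and 0.05 rad/s and (value of joint release below 0.004 m or value of joint release above 0.01 m)); the arm keeps its last pose, push and grip.
It fails at once if a bystander is shoved more than 25 mm (distance of any of dropper, beaker, wash_bottle, carton, tube_rack, reagent_jar, pipette from where it was at the start of the episode above 0.025 m).
It fails at once if a standing bystander is tipped over (angle between any of dropper, beaker, wash_bottle, carton, tube_rack, reagent_jar's own z axis and vertical above 0.35 rad).
It also fails if it takes over 58 s, if anything falls off the work surface, if the arm or the gripper's body presses on something with over 40 N, if the wrist force passes 120 N, or if a joint passes its speed limit or range.

## Working session

There is one attempt and no reset: what is moved stays moved. The work goes in short steps, Python scripts to look and compute and a tool call to move; the robot and the scene stay as the last step left them, time stands still between calls to the robot, and variables do not carry over. Pictures are saved under pics/ and viewed, at most 10 in all, crops included, and the job is handed in when it is done.

Besides the shell and the picture viewer there is one more tool, called after "Call:" as name([rows], argument=value, ...), one row to a line, values as JSON. play_rows: Moves the arm, as the interface text tells. Its arguments: {"type":"object","properties":{"deltas":{"type":"array"},"squeeze":{"type":"number"}},"required":["deltas"]}

```bash
mkdir -p pics; cat > h.py <<'E'
import numpy as np, cv2
from scipy.spatial.transform import Rotation as R
from rig import status, cams, env, search_frame
def snap(n,f=None):
    p=cams.camera_params(n); im,d=cams.snapshot(n)
    if f: cv2.imwrite('pics/'+f,im[:,:,::-1])
    return im,d,p
def w(p,x): return R.from_quat(p['orientation']).apply(x)+np.array(p['xyz'])
def px(p,u,v,z): return w(p,np.array([(u-p['cx'])/p['fx']*z,(v-p['cy'])/p['fy']*z,z]))
def proj(p,x):
    c=R.from_quat(p['orientation']).inv().apply(np.array(x)-p['xyz']); return p['fx']*c[0]/c[2]+p['cx'],p['fy']*c[1]/c[2]+p['cy']
E
python3 - <<'E'
from h import *
for n in ('top','scene'):
    im,d,p=snap(n,n+'0.png'); print(n,p['xyz'],p['fx'])
    for l in ['block_top','bay_mouth','lid_handle','lid_pivot','release_tab','dropper','beaker','wash_bottle','carton','tube_rack','reagent_jar','pipette']:
        try:
            for r in search_frame(n,l)[:3]:
                x=w(p,r['xyz']); print(l,round(r['score'],2),x.round(3),np.round(proj(p,x)))
        except Exception as e: print(l,e)
s=status.state(); print(s['t'],s['position'],s['tool_rot'])
E
```

```text
top [0.48890687 0.05959779 1.27686366] 396.825864585494
block_top 0.83 [0.591 0.101 0.095] [240. 181.]
block_top 0.77 [0.7   0.408 0.06 ] [140. 148.]
block_top 0.76 [0.779 0.271 0.05 ] [185. 123.]
bay_mouth 0.67 [0.595 0.001 0.091] [274. 179.]
lid_handle 0.59 [ 0.627 -0.065  0.128] [297. 166.]
lid_handle 0.46 [ 0.501 -0.08   0.112] [302. 209.]
lid_pivot 0.76 [ 0.596 -0.001  0.09 ] [274. 178.]
lid_pivot 0.32 [ 0.494 -0.271  0.045] [361. 211.]
release_tab 0.61 [ 0.505 -0.08   0.11 ] [302. 208.]
beaker 0.88 [0.497 0.258 0.026] [192. 213.]
wash_bottle 0.71 [0.621 0.25  0.128] [188. 171.]
carton 0.95 [ 0.613 -0.24   0.096] [354. 171.]
tube_rack 0.82 [ 0.493 -0.271  0.045] [361. 211.]
reagent_jar 0.52 [0.403 0.154 0.055] [225. 243.]
pipette 0.91 [ 0.401 -0.098  0.017] [305. 241.]
pipette 0.49 [ 0.5   -0.081  0.112] [303. 210.]
scene [ 1.19005427 -0.24341563  1.14064223] 480.1617328099621
block_top 0.97 [0.524 0.388 0.046] [358. 145.]
block_top 0.84 [0.788 0.27  0.046] [372. 233.]
block_top 0.78 [0.599 0.095 0.096] [279. 190.]
bay_mouth 0.63 [ 0.646 -0.018  0.09 ] [247. 222.]
lid_handle 0.58 [ 0.628 -0.068  0.128] [225. 216.]
lid_pivot 0.7 [ 0.646 -0.013  0.094] [249. 220.]
lid_pivot 0.31 [0.681 0.164 0.135] [320. 197.]
release_tab 0.61 [ 0.505 -0.076  0.113] [204. 182.]
release_tab 0.26 [0.408 0.149 0.049] [266. 143.]
release_tab 0.17 [ 0.511 -0.279  0.048] [134. 225.]
dropper 0.82 [0.677 0.164 0.135] [319. 196.]
beaker 0.85 [0.494 0.251 0.062] [312. 150.]
wash_bottle 0.96 [0.645 0.251 0.117] [342. 178.]
carton 0.87 [ 0.636 -0.244  0.093] [159. 252.]
tube_rack 0.71 [ 0.511 -0.279  0.05 ] [134. 225.]
tube_rack 0.66 [ 0.632 -0.072  0.124] [224. 219.]
reagent_jar 0.65 [0.406 0.152 0.048] [267. 142.]
reagent_jar 0.32 [ 0.647 -0.014  0.09 ] [248. 222.]
pipette 0.9 [ 0.405 -0.103  0.014] [185. 178.]
1.3 [ 0.2976994  -0.60575983  0.30266373] [ 9.74029709e-01  2.26420238e-01 -7.16864270e-06 -2.84631541e-05]
```

```bash
python3 - <<'E'
import cv2
im=cv2.imread('pics/top0.png')[90:270,120:390]; cv2.imwrite('pics/topc.png',cv2.resize(im,None,fx=2.96,fy=2.96,interpolation=cv2.INTER_CUBIC))
E
```

```text
(no output)
```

View pics/topc.png

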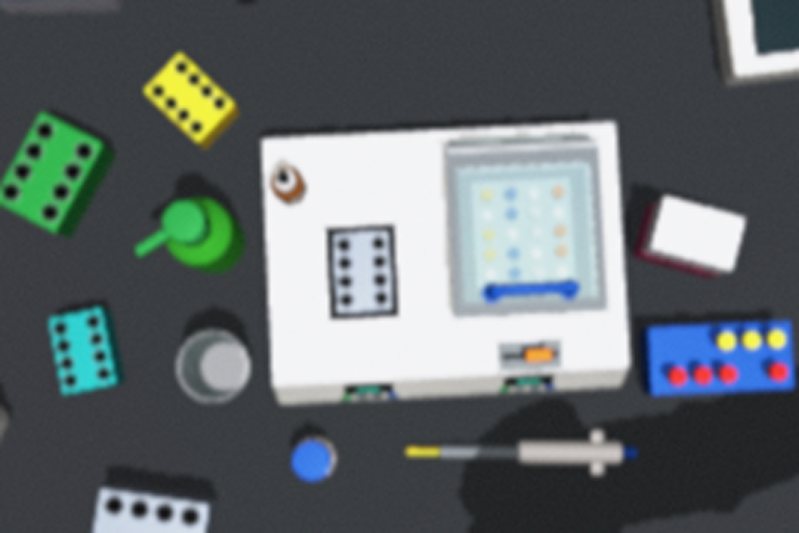

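The picture shows five block look-alikes, at these full-image pixels:
- **In the bay:** grey, about (243,182).
- **On the bench, lower left:** larger grey, about (171,264).
- **Coloured:** green (138,148), yellow (184,123) and turquoise (148,208).

The small grey one in the bay is the one meant, and this enlarged crop confirms it. The cover handle is at (299,188) and the orange tab at (302,210). The unit's yaw is about +2.4°.

```bash
python3 - <<'E'
from h import *
im,d,p=snap('top')
hsv=cv2.cvtColor(im,cv2.COLOR_RGB2HSV)
v,u=np.mgrid[0:384,0:512]
K=np.stack([(u-p['cx'])/p['fx']*d,(v-p['cy'])/p['fy']*d,d],-1)
W=(R.from_quat(p['orientation']).apply(K.reshape(-1,3))+p['xyz']).reshape(384,512,3)
def reg(m,box):
    b=np.zeros_like(m); b[box[1]:box[3],box[0]:box[2]]=1; return m&b
x,y,z=W[...,0],W[...,1],W[...,2]
deck=(abs(z-.09)<.008)&(hsv[...,1]<40)&(hsv[...,2]>200)
deck=reg(deck,(205,125,340,230)); pts=W[deck][:,:2]
print('deck z',np.median(z[deck]),deck.sum())
r=cv2.minAreaRect((pts*1000).astype(np.float32)); print('deck rect',r)
bl=reg((hsv[...,0]>100)&(hsv[...,0]<130)&(hsv[...,1]>150),(275,180,325,195))
q=W[bl]; print('handle',np.median(q,0),bl.sum(),np.percentile(z[bl],[10,50,90])); c=np.polyfit(q[:,1],q[:,0],1); print('yaw',-np.degrees(np.arctan(c[0])),q[:,1].min(),q[:,1].max(), (q[:,1].min()+q[:,1].max())/2)
print('handle px at .166', px(p,*[a[bl].mean() for a in (u,v)],p['xyz'][2]-.164))
o=reg((hsv[...,0]<22)&(hsv[...,0]>5)&(hsv[...,1]>140),(290,200,312,216)); print('tab',W[o].mean(0),np.percentile(z[o],[10,50,90]),o.sum())
k=reg((hsv[...,2]<110),(228,163,257,200)); print('rim',cv2.minAreaRect(np.argwhere(k)[:,::-1].astype(np.float32)))
rc=cv2.minAreaRect(np.argwhere(k)[:,::-1].astype(np.float32))[0]; print('mouth',px(p,*rc,p['xyz'][2]-.092))
E
```

```text
deck z 0.0899675369348164 5738
deck rect ((605.8767700195312, 11.29986572265625), (252.25665283203125, 359.95281982421875), 1.6676353216171265)
handle [ 0.5625281  -0.07042525  0.16487142] 94 [0.13277463 0.16487142 0.16809621]
yaw 1.4332625594267037 -0.11093208872955342 -0.025985896003350176 -0.0684589923664518
handle px at .166 [ 0.56167853 -0.06718932  0.16833121]
tab [ 0.50127123 -0.07664551  0.11207682] [0.10937066 0.11249538 0.11538408] 31
rim ((241.87155151367188, 181.55938720703125), (28.22409439086914, 21.759357452392578), 86.98721313476562)
mouth [0.5881862 0.0961198 0.094603 ]
```

Call:
play_rows([
  [[0,0,9,5,5,0,0],[0,0,18,8,11,0,0],[0,0,28,11,17,0,0],[0,0,38,14,23,0,0],[0,0,48,17,29,0,0],[0,0,57,20,35,0,0],[0,0,66,22,41,0,0],[0,0,66,23,45,0,0]],
], squeeze=30)

```text
t: 2.35
position: [0.5254, -0.1634, 0.3029]
tool_rot: [0.693, 0.721, 0.0, 0.0]
force: [1.6, -0.4, 0.3]
opening: 0.0171
grasp_force: 0.0
```

Call:
play_rows([
  [[0,0,0,1.5,6,0,0],[0,0,0,3,12,0,0],[0,0,0,5,18,0,0],[0,0,0,6,23,0,0],[0,0,0,6.3,26,0,0],[0,0,0,6.3,26,-2,0],[0,0,0,6.3,26,-4,0],[0,0,0,6.3,26,-4,0]],
])

```text
t: 3.35
position: [0.5871, 0.094, 0.261]
tool_rot: [0.694, 0.72, -0.001, -0.001]
force: [-0.3, -0.3, -0.2]
opening: 0.0002
grasp_force: 0.0
```

```bash
python3 - <<'E'
from h import *
im,d,p=snap('wrist','w1.png')
print(p['xyz'],status.state()['position'])
for r in search_frame('wrist','block_top'): print(r['score'],w(p,r['xyz']).round(4),proj(p,w(p,r['xyz'])))
s=status.state()['position']; print('tip proj at deck',proj(p,[s[0],s[1],.098]))
E
```

```text
[0.58477646 0.1691854  0.34294251] [0.58761209 0.0941605  0.26214464]
0.67 [0.5884 0.1024 0.0959] (np.float64(259.2867202945112), np.float64(189.2899985542165))
0.64 [0.3542 0.2645 0.0236] (np.float64(31.80390144729469), np.float64(5.976970788333546))
0.57 [0.7661 0.2589 0.0478] (np.float64(455.6670038931584), np.float64(21.248052387604616))
tip proj at deck (np.float64(258.4370721475065), np.float64(198.45834627379534))
```

View pics/w1.png

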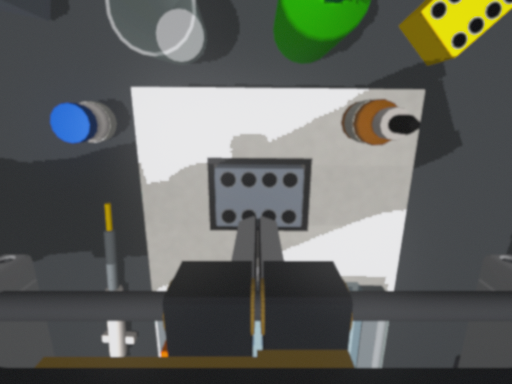

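The wrist view shows the block's holes centred at about (259,197), and the closed fingertips project to (258,198). They are aligned, so I press now.

Call:
play_rows([
  [[0,0,0,0.1,0.2,-3,0],[0,0,0,0.1,0.2,-5.5,0],[0,0,0,0.1,0.2,-6.5,0],[0,0,0,0.1,0.2,-6.9,0],[0,0,0,0.1,0.2,-7.3,0],[0,0,0,0.1,0.2,-7.6,0],[0,0,0,0.1,0.2,-7.6,0]],
])

```text
t: 4.32
position: [0.5892, 0.0968, 0.1877]
tool_rot: [0.694, 0.72, 0.0, 0.0]
force: [-0.3, 0.0, -1.0]
opening: 0.0
grasp_force: 0.0
```

Call:
play_rows([
  [[0,0,0,0,0,-0.15,0],[0,0,0,0,0,-0.3,0],[0,0,0,0,0,-0.3,0]],
])

```text
t: 4.7
position: [0.5899, 0.0971, 0.1871]
tool_rot: [0.694, 0.72, 0.001, 0.001]
force: [-12.0, -3.4, 40.0]
opening: 0.0005
grasp_force: 20.0
```

Call:
play_rows([
  [[0,0,0,0,0,5,0],[0,0,0,0,0,10,0.4],[0,0,0,-0.5,-2,12,0.4],[0,0,0,-1,-5,12,0.4],[0,0,0,-2,-10,12,0.4],[0,0,0,-2.7,-14,12,0.4],[0,0,0,-2.8,-16.5,11,0.4],[0,0,0,-2.8,-16.5,11,0.4]],
])

```text
t: 5.7
position: [0.5606, -0.0703, 0.2938]
tool_rot: [0.695, 0.719, -0.0, 0.0]
force: [-0.3, 0.8, -0.5]
opening: 0.0379
grasp_force: 0.0
```

```bash
python3 - <<'E'
from h import *
im,d,p=snap('top','t2.png')
z=lambda u,v:px(p,u,v,d[v,u])[2]
print('block top z',np.median([z(u,v) for u in range(240,246) for v in range(173,190)]),'corners',[np.round(np.mean([z(u+i,v) for i in (0,1)]),4) for u,v in((234,169),(248,169),(235,194),(249,193))],'deck',np.median([z(u,v) for u in (220,225,262) for v in range(165,195)]))
im,d,p=snap('wrist','w2.png'); s=status.state(); print(s['position'],s['t'])
hsv=cv2.cvtColor(im,cv2.COLOR_RGB2HSV)
m=(hsv[...,0]>105)&(hsv[...,0]<128)&(hsv[...,1]>170)
n,l,st,c=cv2.connectedComponentsWithStats(m.astype(np.uint8))
for i in range(1,n):
    if st[i,4]>60: print(st[i],c[i], np.median(d[l==i]))
print('tip centre',proj(p,[s['position'][0],s['position'][1],.16]))
for r in search_frame('wrist','lid_handle'): print(r['score'],w(p,r['xyz']).round(4))
E
```

```text
block top z 0.09051517706818679 corners [np.float64(0.0902), np.float64(0.0901), np.float64(0.0859), np.float64(0.0891)] deck 0.08971262869595398
[ 0.5610399  -0.06763187  0.29424981] 5.8
[250 225  17  35 380] [258.23157895 242.26842105] 0.23063551
[220 276  10  15 132] [224.86363636 283.39393939] 0.3752826
[221 322  10  34 295] [225.70169492 337.58644068] 0.39946488
tip centre (np.float64(257.201796585429), np.float64(208.1257610736407))
0.94 [ 0.6302 -0.0551  0.1303]
0.5 [ 0.5038 -0.075   0.1149]
```

View pics/w2.png

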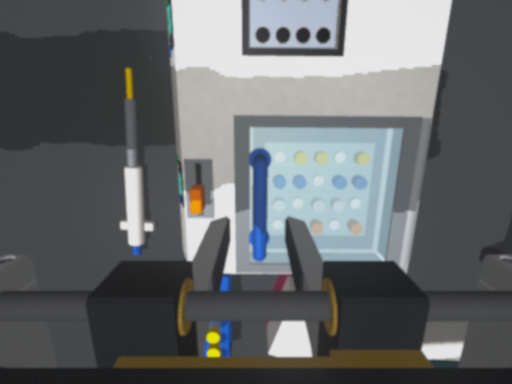

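The block is flush, at 0.0905 against a deck of about 0.090. In the wrist view the blue handle runs from (260,158) to (258,258), centred between the fingers. I lower and pinch it.

Call:
play_rows([
  [[0,0,0,0.1,-0.1,-2,0.4],[0,0,0,0.1,-0.1,-4,0.4],[0,0,0,0.1,-0.1,-5.6,0.4],[0,0,0,0.1,-0.1,-5.6,0.4],[0,0,0,0.1,-0.1,-5.6,0],[0,0,0,0.1,-0.1,-5.6,0],[0,0,0,0.1,-0.1,-5.6,0],[0,0,0,0.1,-0.1,-5.6,0]],
], squeeze=35)

```text
t: 6.85
position: [0.5626, -0.0692, 0.2383]
tool_rot: [0.694, 0.72, 0.001, 0.001]
force: [5.7, -0.0, 0.2]
opening: 0.0111
grasp_force: 35.0
```

Call:
play_rows([
  [[0,0,0,0,0,0.2,0],[0,0,0,0,0,0.4,0],[0,0,0,0,0,0.6,0],[0,0,0,0,0,0.6,0]],
])

```text
t: 7.35
position: [0.564, -0.0691, 0.2445]
tool_rot: [0.694, 0.72, 0.002, 0.002]
force: [17.1, 0.1, -9.7]
opening: 0.0111
grasp_force: 35.0
```

Call:
play_rows([
  [[0,0,0,0.1,0,0.2,0],[0,0,0,0.1,0,0.4,0],[0,0,0,0.1,0,0.4,0]],
])

```text
t: 7.72
position: [0.5653, -0.0691, 0.2485]
tool_rot: [0.694, 0.72, 0.002, 0.002]
force: [20.0, -0.8, -12.2]
opening: 0.0109
grasp_force: 35.0
```

```bash
python3 - <<'E'
from h import *
im,d,p=snap('wrist','w3.png')
im2,d2,p2=snap('scene'); c=im2[140:300,130:330]; c=cv2.resize(c,None,fx=2.5,fy=2.5)
a=np.hstack([cv2.resize(im,(512,400))[:, 150:430],c]); cv2.imwrite('pics/c3.png',a[:,:,::-1]); print(a.shape)
hsv=cv2.cvtColor(im,cv2.COLOR_RGB2HSV)
m=(hsv[...,0]>105)&(hsv[...,0]<128)&(hsv[...,1]>170)
v,u=np.nonzero(m&(d<.3)&(d>.1)); q=np.array([px(p,a,b,d[b,a]) for a,b in zip(u,v)]); print('handle visible',np.percentile(q,[5,50,95],axis=0).round(4))
E
```

```text
(400, 780, 3)
handle visible [[ 0.5618 -0.0985  0.1728]
 [ 0.5658 -0.0665  0.1758]
 [ 0.5703 -0.0313  0.177 ]]
```

View pics/c3.png

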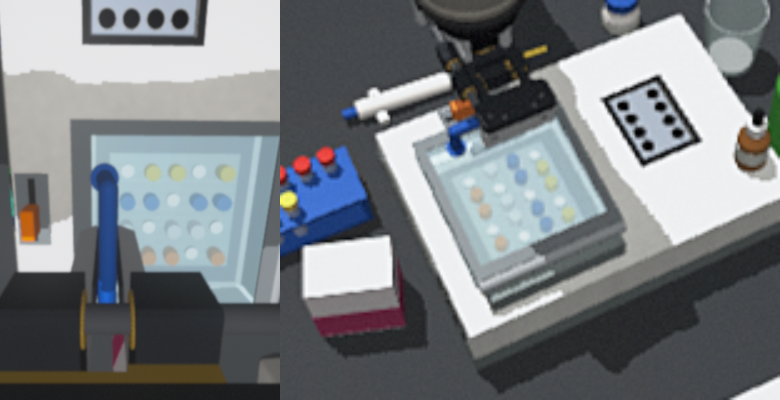

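The handle's top now reads 0.176 against about 0.167 at rest, so it has risen about 10 mm. The cover is coming freely with no catch, and the release stays untouched. I swing it along its arc, tilting the tool by half the angle.

Call:
play_rows([
  [[0,1,0,0.4,0,0.2,0],[0,3.75,0,1.0,0,0.8,0],[0,5.5,0,1.7,0.05,1.65,0],[0,7.5,0,2.4,0.1,2.5,0],[0,9.4,0,3.15,0.1,3.25,0],[0,11.25,0,3.95,0.15,4.0,0],[0,11.25,0,3.95,0.15,4.0,0]],
])

```text
t: 8.7
position: [0.6023, -0.0684, 0.2873]
tool_rot: [0.69, 0.717, -0.069, -0.071]
force: [-1.0, -4.5, -3.9]
opening: 0.0111
grasp_force: 35.0
```

Call:
play_rows([
  [[0,3.75,0,1.8,0.05,1.4,0],[0,7.5,0,3.75,0.1,2.5,0],[0,11.25,0,5.85,0.2,3.4,0],[0,15,0,8.0,0.25,4.05,0],[0,18.75,0,10.3,0.35,4.45,0],[0,18.75,0,10.3,0.35,4.45,0],[0,18.75,0,10.3,0.35,4.45,0],[0,18.75,0,10.3,0.35,4.45,0]],
])

```text
t: 9.7
position: [0.7047, -0.065, 0.3332]
tool_rot: [0.67, 0.695, -0.18, -0.186]
force: [-4.9, -4.9, 10.5]
opening: 0.0109
grasp_force: 35.0
```

```bash
python3 - <<'E'
from h import *
s=status.state(); print(s['force'],s['grasp_force'],s['q'],s['position']+.078*R.from_quat(s['tool_rot']).apply([0,0,1]))
a=cv2.resize(snap('scene')[0][90:340,100:360],None,fx=2,fy=2); cv2.imwrite('pics/c4.png',a[:,:,::-1])
im,d,p=snap('top'); print('block z',np.median([px(p,u,v,d[v,u])[2] for u in range(240,246) for v in range(173,190)]))
E
```

```text
[-4.93429347 -4.91376801 10.45352373] 35.0057727098465 [ 0.17737101  0.73700889 -0.33640742  1.11668953  0.16237965  1.84214047
 -0.09760467] [ 0.66573533 -0.06507687  0.26567684]
block z 0.08959433042620168
```

View pics/c4.png

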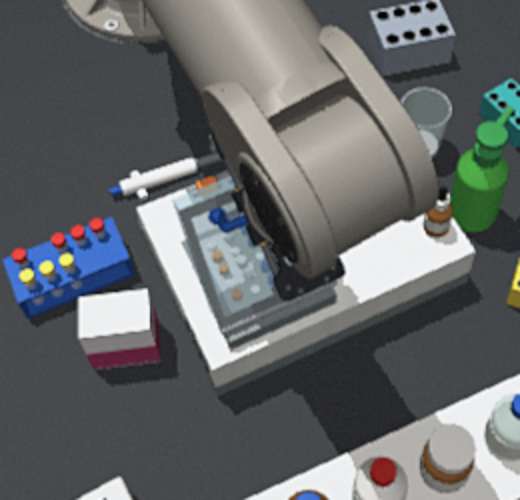

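The picture shows the cover standing open, with the blue handle at (218,218) in the fingers. The grip is 35 N, and the grasp point sits where the handle should be at 60°. The block is flush, no bystander has moved, and I'm handing in.

```bash
python3 -c "
from rig import env,status
print(env.hand_in(), status.state()['t'])"
```

```text
the job is handed in; nothing more can be done
the job is handed in; nothing more can be done
```

The chill block is pressed flush, and the cover came up freely when tugged, so I left the release alone; the cover is now held open at about 60° with a 35 N grip, and the job is handed in (no verdict was shown).

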